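# Press the last cove strip into the angle of the worktop and upstand and hold it

### The job

Take the loose white cove strip from the black tray and fit it in the angle between the worktop and the steel upstand, lower flange flat on the worktop, taped back flat against the upstand, slope facing out, with its end butted up to the white cove already fitted. Then press it firmly home with one diagonal push of the fingertips, into the upstand and down onto the worktop together, and finish still holding that push while the tape grabs. Leave the grey spare strip, the tools and the other things lying about where they are.

Things in the scene. Friction and masses are not known exactly. Their poses are not given: they have to be found in the camera images.
- table: Stainless worktop, its top at height 0. The strip slides on it (friction 0.5 to 0.7).
- upstand: Straight stainless upstand fixed to the worktop, 60 mm high, 22 mm thick, 520 mm long; place and angle vary. Origin where its front face (towards the robot) meets the worktop; x points from that face into the upstand, y along it (face from y = -360 to +160 mm), z up. Behind it only a 4 mm foot flange.
- run: White cove already bonded into the angle, fixed, 200 mm long, same section and axes as the strip: origin at the middle of its underside, x towards the upstand, y along it; back flush on the upstand. Its free end, where the strip must butt, is its +y end (robot's left).
- run_end (a point): The free (+y) end of the fitted cove, at its back lower corner: the point where upstand, worktop and that end face meet.
- tray: Black shallow metal tray, 176 x 325 mm, walls 20 mm high, floor 4 mm thick, fixed. Origin under its centre. The two loose strips stand in it.
- strip: Loose white cove strip, hollow, 0.11-0.22 kg, 140 long (y), 40 deep (x), 52 mm high. Origin: middle of its underside; x runs from slope to back. Section (x, z mm): underside -20 to +20; upright back at x 20 with blue dry tape; toe 6 high at x -20; 45 degree slope from (-20,6) to (10,36); lip above. Stands on its underside, turned anyhow; fitted, its axes run as the upstand's.
- strip_end (a point): Back lower corner of the strip's -y end (x +20, y -70, z 0 mm in its frame). Fitted, it coincides with run_end.
- strip_slope (a point): Middle of the sloping face (x -5, y 0, z 21 mm), the place to push. Nothing sticks in this trial, only the push holds: the strip must bear with over 2 N on the upstand and over 4 N on the worktop. About 12 N inwards with 6 to 8 N downwards at the closed fingertips gives that; pressed mostly downwards it can jam short of the upstand, as friction takes the inward part.
- strip_lip (a point): Middle of the upright lip at its top edge (x 15, y 0, z 52 mm). The lip is 10 mm thick (x 10 to 20) and 16 mm tall (z 36 to 52), runs the whole length, and is what the gripper can pinch from above.
- spare: Grey spare length of the same section, 100 mm long, in the tray; stays there. Origin at the middle of its underside.
- mallet: Mallet with black head (85 mm long, 56 mm thick) and wooden handle, lying; bystander. Handle along its x, head at +x; 56 mm high.
- cartridge: White and blue adhesive cartridge lying, 49 mm thick, 285 mm long along its x; bystander.
- tape_roll: Yellow roll of tape lying flat, 96 mm across, 25 mm high; bystander.
- tape_measure: Yellow and black tape measure, 70 x 32 x 62 mm high; bystander.
- marker: Red and black marker pen lying along its x, 120 mm long, 18 mm thick; bystander.

How it is judged:
By the outcome, as a careful person would: the job done as asked, in the order asked, and still so for the second after the job is handed in, while the arm keeps its last pose, push and grip.
It also fails if it takes over 72 s, if anything falls off the work surface, if the arm or the gripper's body presses on something with over 40 N, if the wrist force passes 120 N, or if a joint passes its speed limit or range.

### The arm

A 6-joint arm with a two-finger parallel gripper is mounted at the origin on the work surface. World frame = base frame: x ahead of the robot, y to its left, z up, the work surface at z = 0. Lengths are in m, angles in rad, forces in N, time in s.
With the tool pointing down it reaches from about 0.275 to 1 m from the base axis. Payload 8.4 kg.
Tool frame: the origin (TCP) lies midway between the tips of the shut fingers; the grasp point (between the pads) lies 19 mm behind it; z points along the fingers, y is the line along which they close (so a half turn about z gives the same grasp; the last joint's range is limited). The gripper opens to 85 mm and grips with 20 to 120 N. Pads are 22 mm wide; open, the fingers measure 114 mm over their backs; the gripper's body (76 mm by 85 mm) begins 54 mm behind the grasp point. The pads swing forward as they close: fully open they stand 13 mm farther back than shut.
Start: joints at [1.348, 0.353, 1.633, -0, 1.155, -0.002], TCP at [0.137, 0.61, 0.231] pointing down, gripper open.
Joint ranges: [-2.63, 2.63], [-0.92, 2.1], [0.06, 2.66], [-1.3, 4.44], [0, 2.69], [-3.02, 3.02]. Speed limits (rad/s): [2.22, 2.22, 2.79, 3.14, 3.14, 3.14].

### API

Orientations are given as a unit quaternion [x, y, z, w].
In Python, from workcell import bot, claw, kinematics, optics, ticket, spotter gives the robot as it stands. Calls block until the motion is done:
- bot.reach(position, orientation): joint-space move of the TCP to a pose.
- bot.servo_line(position, ori=None, velocity=0.15): straight line of the TCP; ori=None keeps the orientation; velocity is the mean speed in m/s.
- bot.goto_joints(angles): joint-space move.
- claw.move_gripper(opening, strength=None): finger opening in m; strength is the grip in N (None keeps the last); returns when the fingers have stopped.
- bot.dwell(seconds).
- kinematics.solve_ik(position, orientation): joint angles nearest the present ones, or None.
- optics.read_camera(name): name is "scene" or "top" or "wrist"; returns a dict with "frame" (384x512x3 uint8, red, green, blue), "intrinsics" (3x3 intrinsics, pixels), "view" (4x4, takes a point from world to camera coordinates). Camera axes: x right, y down, z forward; pixel columns grow to the right and rows downward; lengths in m; the calibration is good to about 2 mm. A picture is of the moment at which its call begins. There is no depth.
A pose or a line that the arm cannot do raises bot.IKError and nothing moves.
- ticket.hand_in(): hands the job in; it is judged then, once.
Trained networks look in a picture, given as the dict that the camera call returned (one of the last four; its "shot" number tells which), for a name from the list of things; names that differ only in an ending like _2 or _b are one class to them, and where a whole thing is asked for, a point or a joint stands for the part that bears it (a point fixed in the world has none). Each returns a list of dicts, best first, with "score" (0 to 1); they miss things now and then, are a little off and sometimes report something else, mostly with a low value. They report only what shows in the picture. A call takes as long as a camera call.
- spotter.silhouettes(picture, thing): "mask" (384x512 bool, what is visible of it) and "uv" ([column, row] in pixels, amid what is visible of it).
Readings, each from a call of its own:
- bot.read_time_s(): time.
- bot.read_joint_pos(): joint angles.
- bot.read_joint_vel(): joint speeds.
- bot.read_joint_efforts(): joint torques, N m.
- bot.read_position(): TCP position.
- bot.read_orientation(): TCP orientation.
- bot.read_wrist_force(): force on the tool from outside, world axes, zero at the start.
- bot.read_ft_torque(): the same for the moment, N m.
- bot.read_gripper_width(): finger opening in m.
- bot.read_grip_force(): force on a finger pad.
Only numpy, scipy, OpenCV 4.12 (cv2) and the standard library are available. Lean on these libraries where they do the work, as an engineer would, in place of code of your own. Each camera call takes 0.05 s, during which the arm holds its last target. There are 200 camera calls.

## Working session

There is one attempt and no reset: what is moved stays moved. The work goes in short steps, each a Python script; the robot and the scene stay as the last script left them, time stands still between calls to the robot, and variables do not carry over. Pictures are saved under pics/ and viewed, at most 10 in all, crops included, and the job is handed in when it is done.

```bash
mkdir -p pics; ls; python3 - <<'E'
from workcell import bot,optics,spotter
import cv2,numpy as np
ims=[]
for n in ["scene","top"]:
    p=optics.read_camera(n); cv2.imwrite(f'pics/{n}0.png',cv2.cvtColor(p["frame"],cv2.COLOR_RGB2BGR))
    print(n,np.round(p["intrinsics"],1).tolist(),np.round(p["view"],3).tolist())
    for t in ["strip","run","upstand","tray","spare","run_end","strip_lip","strip_end"]:
        for d in spotter.silhouettes(p,t)[:2]:
            m=d["mask"]; print(t,round(d["score"],2),np.round(d["uv"]),m.sum(), cv2.minAreaRect(np.argwhere(m)[:,::-1].astype(np.float32)) if m.any() else '')
print(bot.read_time_s(),bot.read_orientation())
E
```

```text
pics
workcell.py
scene [[406.6, 0.0, 256.9], [0.0, 406.6, 190.4], [0.0, 0.0, 1.0]] [[-0.271, 0.962, 0.02, 0.162], [0.676, 0.205, -0.708, -0.314], [-0.685, -0.179, -0.706, 1.392], [0.0, 0.0, 0.0, 1.0]]
strip 0.67 [404. 209.] 1049 ((405.0, 208.5), (17.0, 64.0), 90.0)
upstand 0.86 [165. 224.] 6599 ((171.73529052734375, 223.058837890625), (213.91641235351562, 36.62287902832031), 14.03624439239502)
upstand 0.72 [283. 178.] 471 ((279.4706115722656, 178.61766052246094), (16.249887466430664, 33.95498275756836), 14.03624439239502)
tray 0.91 [373. 214.] 5190 ((375.444091796875, 208.19400024414062), (140.92825317382812, 55.708595275878906), 7.650651931762695)
spare 0.69 [342. 196.] 1029 ((339.7913818359375, 197.04653930664062), (41.51647186279297, 25.837688446044922), 3.3664605617523193)
spare 0.22 [376. 267.] 472 ((377.5235595703125, 268.89410400390625), (58.24583435058594, 8.894148826599121), 12.528807640075684)
strip_lip 0.9 [406. 209.] 1006 ((405.0, 208.5), (17.0, 62.0), 90.0)
strip_lip 0.5 [165. 223.] 6393 ((172.56228637695312, 222.9425048828125), (213.32923889160156, 36.276004791259766), 
[... 1046 characters left out ...]
] 5147 ((160.96807861328125, 220.19436645507812), (59.606746673583984, 112.12992858886719), 87.73204803466797)
spare 0.93 [188. 220.] 422 ((187.29998779296875, 219.0999755859375), (13.01076602935791, 33.94112777709961), 81.8698959350586)
run_end 0.7 [346. 181.] 1029 ((344.60089111328125, 182.72508239746094), (66.050537109375, 16.29956817626953), 6.115503787994385)
strip_lip 0.96 [133. 219.] 774 ((135.03749084472656, 220.70361328125), (16.408140182495117, 49.353824615478516), 79.5625228881836)
strip_end 0.67 [136. 220.] 821 ((134.78378295898438, 220.7027130126953), (17.426292419433594, 50.30609130859375), 80.53767395019531)
0.9 [ 1.10181035e-01  9.93911535e-01  2.38255608e-05 -7.62147328e-06]
```

```bash
python3 - <<'E'
import cv2
a=cv2.imread('pics/scene0.png');b=cv2.imread('pics/top0.png')
cv2.imwrite('pics/t1.png',cv2.resize(b[130:280,90:450],None,fx=2.2,fy=2.2,interpolation=cv2.INTER_CUBIC))
cv2.imwrite('pics/s1.png',cv2.resize(a[120:320,40:460],None,fx=1.9,fy=1.9,interpolation=cv2.INTER_CUBIC))
E
```

```text
(no output)
```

View pics/t1.png

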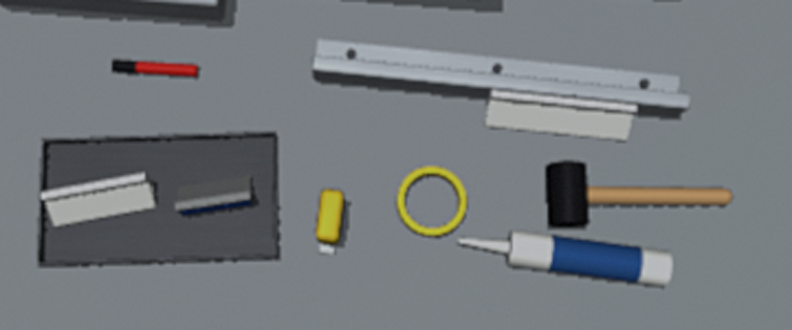

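View pics/s1.png

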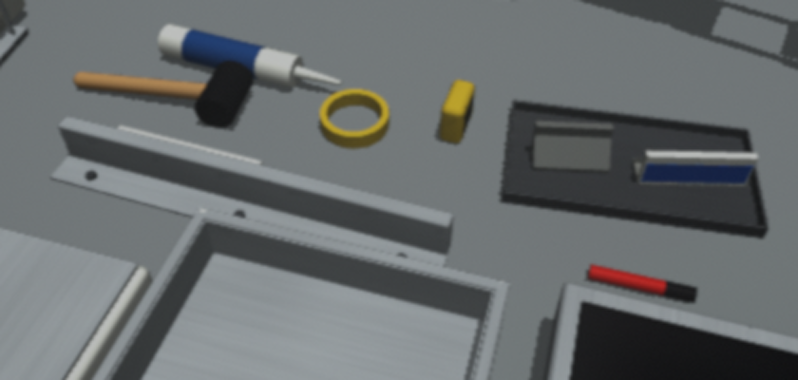

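Top view: strip in the tray at full-picture (135,220), lip on the far side. The run is at (345,183) in front of the upstand, with its free end at about (312,178). The spare is at (188,220). The other objects are clear of the work. Next I'll fit poses by model silhouettes, then refine with the wrist camera.

```bash
cat > h.py <<'E'
import numpy as np,cv2
from scipy.optimize import minimize
from scipy.spatial.transform import Rotation as R
from workcell import bot,claw,kinematics,optics,ticket,spotter
SEC=np.array([(-20,0),(20,0),(20,52),(10,52),(10,36),(-20,6)])/1000
def proj(p,P):
    c=np.c_[P,np.ones(len(P))]@np.array(p["view"]).T
    q=c[:,:3]@np.array(p["intrinsics"]).T
    return q[:,:2]/q[:,2:]
def world(x,y,th,P):
    c,s=np.cos(th),np.sin(th); P=np.asarray(P,float)
    return np.c_[x+c*P[:,0]-s*P[:,1],y+s*P[:,0]+c*P[:,1],P[:,2]]
def render(p,v,L,z0,S=4):
    n=len(SEC);E=[proj(p,world(*v,[(a,y,b+z0) for a,b in SEC])) for y in (-L/2,L/2)]
    im=np.zeros((384*S,512*S),np.uint8)
    for f in E+[np.array([E[0][i],E[0][(i+1)%n],E[1][(i+1)%n],E[1][i]]) for i in range(n)]:
        cv2.fillPoly(im,[np.round((f+.5)*S*16-8).astype(np.int32)],1,shift=4)
    return cv2.resize(im.astype(np.float32),(512,384),interpolation=cv2.INTER_AREA)
def fit(obs,v0,L,z0):
    def cost(v):
        return sum(1-np.minimum(r,m).sum()/np.maximum(r,m).sum() for p,m in obs for r in [render(p,v,L,z0)])
    v0=np.array(v0)
    for s in (1,.3):
        r=minimize(cost,v0,method='Nelder-Mead',options=dict(initial_simplex=[v0]+[v0+d for d in np.diag([.02*s,.02*s,.15*s])],xatol=1e-5,fatol=1e-5)); v0=r.x
    return r.x,r.fun/len(obs)
def unproj(p,uv,z):
    V=np.array(p["view"]);d=V[:3,:3].T@np.linalg.solve(p["intrinsics"],[*uv,1]);o=-V[:3,:3].T@V[:3,3]
    return o+d*(z-o[2])/d[2]
def save(p,n,box=None,f=1):
    im=cv2.cvtColor(p["frame"],cv2.COLOR_RGB2BGR)
    if box: im=im[box[1]:box[3],box[0]:box[2]]
    cv2.imwrite(f'pics/{n}.png',cv2.resize(im,None,fx=f,fy=f,interpolation=cv2.INTER_CUBIC))
def seg(p,t): 
    d=spotter.silhouettes(p,t); return [(x["score"],x["uv"],x["mask"].astype(np.float32)) for x in d]
def down(yaw): # tool z down, tool y (closing) along world direction yaw
    y=np.array([np.cos(yaw),np.sin(yaw),0]);z=np.array([0,0,-1.]);return R.from_matrix(np.c_[np.cross(y,z),y,z]).as_quat()
E
python3 - <<'E'
from h import *
t=optics.read_camera("top");s=optics.read_camera("scene")
ms=seg(t,"strip")[0];ss=[d for d in seg(s,"strip_end") if d[1][0]>380][0]
v0=unproj(t,ms[1],.025); print(v0)
for o in ([(t,ms[2])],[(s,ss[2])],[(t,ms[2]),(s,ss[2])]): print(fit(o,[v0[0],v0[1],.15],.14,.004))
mr=seg(t,"run_end")[0]; r0=unproj(t,mr[1],.025); print(r0,fit([(t,mr[2])],[r0[0],r0[1],-.1],.2,0))
w=optics.read_camera("wrist"); print(np.round(w["intrinsics"],1).tolist(),np.round(w["view"],3).tolist())
print(bot.read_position(),R.from_quat(bot.read_orientation()).as_matrix().round(3).tolist())
E
```

```text
[0.44708812 0.33131014 0.025     ]
(array([0.44751475, 0.33464255, 0.24673691]), np.float64(0.09959268569946289))
(array([0.4455503 , 0.33414654, 0.25716738]), np.float64(0.0822935700416565))
(array([0.44655015, 0.33382323, 0.26925909]), np.float64(0.09734180569648743))
[ 0.61935758 -0.29034535  0.025     ] (array([ 0.61540595, -0.28709726, -0.01888658]), np.float64(0.04241400957107544))
[[286.6, 0.0, 259.1], [0.0, 286.6, 195.3], [0.0, 0.0, 1.0]] [[0.219, 0.976, -0.0, -0.625], [0.936, -0.21, 0.283, -0.036], [0.276, -0.062, -0.959, 0.379], [0.0, 0.0, 0.0, 1.0]]
[0.13686379 0.60984458 0.23128924] [[-0.976, 0.219, 0.0], [0.219, 0.976, 0.0], [-0.0, 0.0, -1.0]]
```

```bash
python3 - <<'E'
from h import *
v=[.4465,.334,.26]
for yaw in (v[2],v[2]+np.pi): print(kinematics.solve_ik([v[0],v[1],.2],down(yaw)), kinematics.solve_ik([.61,-.1,.2],down(yaw-.3)))
f=[bot.read_position(),bot.read_wrist_force()];print(f)
bot.reach([v[0],v[1],.2],down(v[2]))
w=optics.read_camera("wrist"); save(w,"w1",None,1.5)
for d in seg(w,"strip")[:2]: print(d[:2],d[2].sum(),fit([(w,d[2])],v,.14,.004))
for d in seg(w,"strip_lip")[:2]: print(d[:2],d[2].sum(),fit([(w,d[2])],v,.14,.004))
print(bot.read_joint_pos(),bot.read_time_s())
E
```

```text
[ 6.39555628e-01  2.82072390e-01  1.81015955e+00 -4.44089210e-16
  1.04936072e+00  3.79555628e-01] [-1.64915737e-01  3.72732306e-01  1.67866019e+00 -4.44089210e-16
  1.09020016e+00 -1.24915737e-01]
[ 6.39555628e-01  2.82072390e-01  1.81015955e+00 -4.44089210e-16
  1.04936072e+00 -2.76203703e+00] [-1.64915737e-01  3.72732306e-01  1.67866019e+00 -4.44089210e-16
  1.09020016e+00  3.01667692e+00]
[array([0.13686379, 0.60984458, 0.23128924]), array([ 0.77718027, -0.049865  , -0.69404164])]
(0.76, [265.3, 174.2]) 4571.0 (array([0.44862413, 0.3347732 , 0.271739  ]), np.float64(0.022127091884613037))
(0.96, [262.8, 170.5]) 4546.0 (array([0.44868251, 0.33487185, 0.26686446]), np.float64(0.028367459774017334))
[6.41266927e-01 2.82186134e-01 1.80988765e+00 1.37020772e-04
 1.04938886e+00 3.79434544e-01] 2.8833
```

View pics/w1.png

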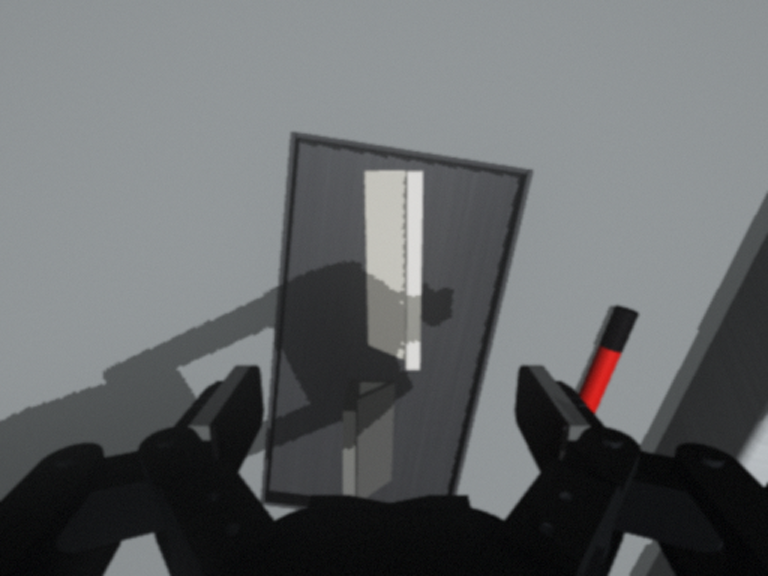

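The strip is in the tray at wrist pixels about (262,180), lip towards +x, and the fit residual is low: (0.4487, 0.3348), yaw 0.270. Next, the run and upstand.

```bash
python3 - <<'E'
from h import *
obs=[]
for i,y in enumerate((-.29,-.16)):
    bot.reach([.56,y,.25],down(-.03))
    w=optics.read_camera("wrist"); save(w,f"r{i}",None,1.5)
    np.savez(f"r{i}",**{k:np.array(w[k]) for k in("frame","view","intrinsics")})
    for nm in("run","run_end"):
        for d in seg(w,nm)[:2]:
            v,c=fit([(w,d[2])],[.615,-.287,-.02],.2,0); print(nm,d[:2],d[2].sum(),v,c)
            if c<.05: obs.append((w,d[2]))
    d=seg(w,"upstand"); print(d[0][:2]); np.save(f"u{i}",d[0][2])
v,c=fit(obs,[.615,-.287,-.02],.2,0);print(len(obs),v,c,world(*v,[(.02,.1,0)]),bot.read_time_s())
E
```

```text
run (0.65, [305.0, 160.0]) 5701.0 [ 0.61687897 -0.28858997 -0.02150207] 0.031162798404693604
run_end (0.98, [302.1, 157.7]) 6013.0 [ 0.61679701 -0.28770122 -0.0257948 ] 0.03493386507034302
(0.58, [338.1, 121.1])
run (0.68, [303.1, 250.3]) 4545.0 [ 0.61680093 -0.28745731 -0.02675439] 0.019592702388763428
run_end (0.6, [302.2, 246.4]) 4410.0 [ 0.61674521 -0.28682876 -0.01927302] 0.0439833402633667
(0.71, [339.4, 135.8])
4 [ 0.61667303 -0.2874653  -0.02525542] 0.03319847583770752 [[ 0.63919193 -0.18800224  0.        ]] 6.1333
```

View pics/r1.png

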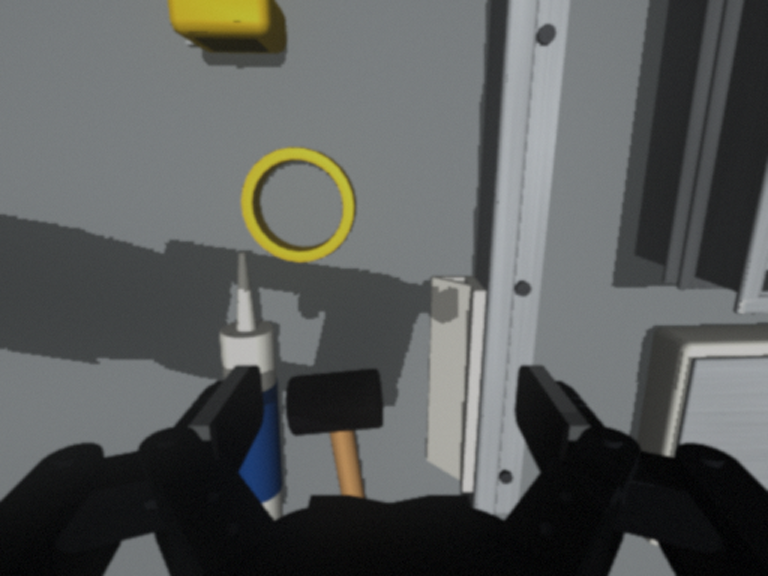

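```bash
python3 - <<'E'
from h import *
v=np.array([.6167,-.2875,-.0253])
for i,rows in ((0,range(5,75)),(1,range(5,175))):
    p=dict(np.load(f"r{i}.npz")); g=cv2.GaussianBlur(cv2.cvtColor(p["frame"],cv2.COLOR_RGB2GRAY).astype(np.float32),(0,0),1)
    dx=np.gradient(g,axis=1); P=[]
    for r in rows:
        # predicted col of top front edge
        ys=np.linspace(-.12,.48,400); q=proj(p,world(*v,np.c_[np.full(400,.02),ys,np.full(400,.06)])); c=np.interp(r,q[::-1,1],q[::-1,0])
        lo=int(c)-8; k=lo+np.argmax(dx[r,lo:lo+17]); a,b,d=dx[r,k-1:k+2]; k=k+.5*(a-d)/(a-2*b+d)
        P.append((*unproj(p,(k,r),.06)[:2],k-c))
    P=np.array(P)
    for _ in range(3):
        f=np.polyfit(P[:,1],P[:,0],1); e=P[:,0]-np.polyval(f,P[:,1]); P=P[abs(e)<max(2*e.std(),.0005)]
    print(i,len(P),'yaw',-np.arctan(f[0]),'x at y=-.188',np.polyval(f,-.188),'x at -.118',np.polyval(f,-.118),e.std(),P[:,1].min(),P[:,1].max())
E
```

```text
0 70 yaw -0.02795464432873341 x at y=-.188 0.6394443815401343 x at -.118 0.6414017165307733 5.093040850880898e-05 -0.18127350361300956 -0.11676422921478254
1 170 yaw -0.028515858315323474 x at y=-.188 0.6396016582681796 x at -.118 0.6415983095747084 8.044933337743373e-05 -0.16120428933536746 0.012880999543109659
```

```bash
cat >> h.py <<'E'
TH=-.0284; RE=np.array([.6395,-.188])
def tgt(dx,dy,P=((0,0,0),)): # points P in strip frame, strip offset dx (into upstand) and dy along from fitted
    o=RE+R.from_euler('z',TH).as_matrix()[:2,:2]@np.array([-.02+dx,.07+dy]); return world(o[0],o[1],TH,P)[0]
def tilt(t): # approach into upstand tilted t from vertical, closing along upstand
    c,s=np.cos(TH),np.sin(TH); z=np.array([c*np.sin(t),s*np.sin(t),-np.cos(t)]); y=np.array([-s,c,0]); return R.from_matrix(np.c_[np.cross(y,z),y,z]).as_quat()
E
python3 - <<'E'
from h import *
v=[.4487,.3348,.270]
for t in (.5,.79):
    for q in (tilt(t),(R.from_quat(tilt(t))*R.from_euler('z',np.pi)).as_quat()): print(t,kinematics.solve_ik(tgt(0,0,[(-.005,0,.021)]),q))
g=world(*v,[(.015,0,.0435)])[0]; q=down(v[2])
claw.move_gripper(.04)
bot.reach(g+[0,0,.1],q); bot.servo_line(g,q,.12)
print(bot.read_position()-g,bot.read_wrist_force())
claw.move_gripper(.0,40); print(bot.read_gripper_width(),bot.read_grip_force(),bot.read_wrist_force())
bot.servo_line(g+[0,0,.12],q,.12)
print(bot.read_gripper_width(),bot.read_grip_force(),bot.read_wrist_force(),bot.read_time_s())
w=optics.read_camera("wrist");save(w,"g1")
E
```

```text
0.5 [-0.24733653  0.52563445  2.12592223  1.56951238  0.10431641  2.95004527]
0.5 [-0.24733653  0.52563445  2.12592223  1.56951238  0.10431641 -0.19154739]
0.79 [-0.29151656  0.61980031  2.28487187  2.78864331  0.56390798  1.68525907]
0.79 [-0.29151656  0.61980031  2.28487187  2.78864331  0.56390798 -1.45633359]
[0.00048251 0.00025825 0.00057933] [ 0.34802828 -0.35474286  0.31111845]
0.008970388435660384 41.44616425037384 [-1.68369347 -0.32974705  6.81428019]
0.008607684681411805 40.464046597480774 [-0.10954167 -0.08336827 -1.38432482] 11.0333
```

View pics/g1.png

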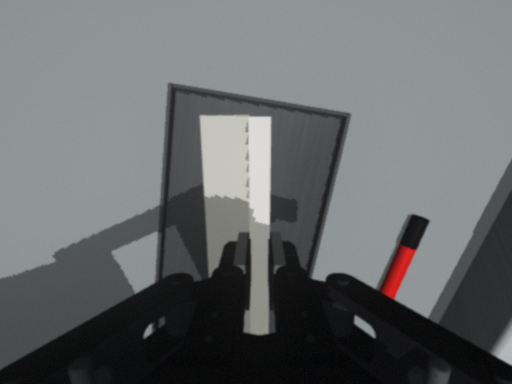

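Strip held (width 9 mm, lip pinched, hanging level). Now placing it 25 mm off the upstand with a 3 mm end gap.

```bash
python3 - <<'E'
from h import *
q=down(TH); g=tgt(-.025,.003,[(.015,0,.0405)])
bot.reach(g+[0,0,.12],q); bot.servo_line(g+[0,0,.012],q,.12); 
w0=bot.read_wrist_force();print(w0)
z=.003
while z>-.003:
    bot.servo_line(g+[0,0,z],q,.02); f=bot.read_wrist_force()-w0; print(z,f.round(2),bot.read_position()[2])
    if f[2]>3: break
    z-=.001
claw.move_gripper(.020); bot.dwell(.2); bot.servo_line(g+[0,0,.03],q,.1);print(bot.read_wrist_force())
bot.reach(tgt(-.08,.02,[(0,0,.25)]),q)
w=optics.read_camera("wrist"); save(w,"p1",None,1.5)
for nm in ("strip","strip_lip"):
    for d in seg(w,nm)[:2]: print(d[:2],fit([(w,d[2])],[*tgt(-.025,.003)[:2],TH],.14,0))
print(tgt(-.025,.003),TH,bot.read_time_s())
for t in (.2,.3,.4):
    for q in (tilt(t),(R.from_quat(tilt(t))*R.from_euler('z',np.pi)).as_quat()): print(t,kinematics.solve_ik(tgt(0,0,[(-.005,0,.021)]),q))
E
```

```text
[ 0.18247871  0.64820726 -1.46163155]
0.003 [-0.82 -1.13  0.55] 0.043378835117392336
0.002 [ 0.81 -0.65  1.73] 0.04249199133716526
0.001 [-0.22 -0.11  0.3 ] 0.041433437046320465
0.0 [-0.32 -0.24 -0.84] 0.04044208373553853
-0.001 [-1.1  -0.16  9.34] 0.040311114533401006
[ 0.13307336 -0.10173658  1.41094203]
(0.83, [306.3, 179.8]) (array([ 0.5966842 , -0.11386266, -0.02386785]), np.float64(0.02848649024963379))
(0.62, [304.5, 177.5]) (array([ 0.59650917, -0.11460613, -0.02824597]), np.float64(0.02572423219680786))
[ 0.59659107 -0.11375161  0.        ] -0.0284 17.3417
0.2 [-0.2100394   0.54861926  1.9156979   0.07753954  0.4817152  -1.81763706]
0.2 [-0.2100394   0.54861926  1.9156979   0.07753954  0.4817152   1.32395559]
0.3 [-0.22139879  0.53007842  1.98923875  0.17467851  0.33222501 -1.92067876]
0.3 [-0.22139879  0.53007842  1.98923875  0.17467851  0.33222501  1.22091389]
0.4 [-0.23383601  0.52184245  2.05959511  0.44538313  0.18545856 -2.19911235]
0.4 [-0.23383601  0.52184245  2.05959511  0.44538313  0.18545856  0.94248031]
```

View pics/p1.png

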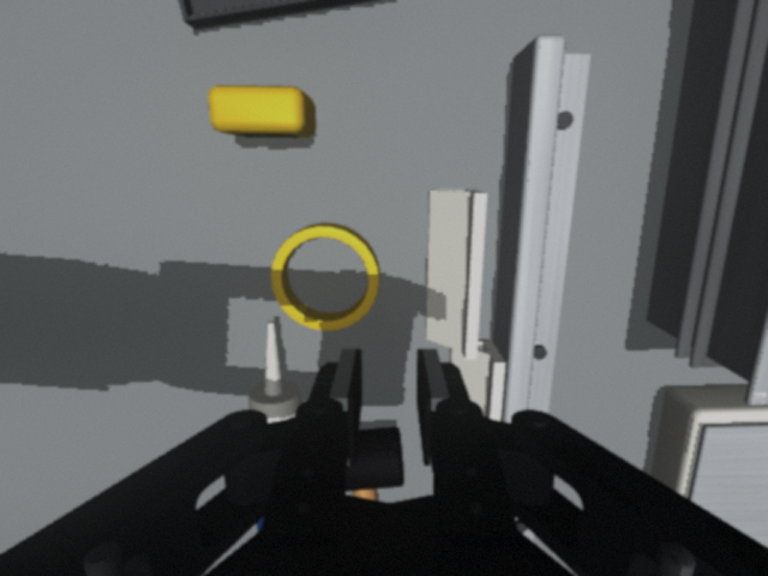

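Placed as planned: pose error under 1 mm, with the strip 25 mm off the upstand and a small gap to the run. Next I'll slide it in with the closed fingertips on the slope.

```bash
cat >> h.py <<'E'
QT=(R.from_quat(tilt(.3))*R.from_euler('z',np.pi)).as_quat()
UP=np.array([np.cos(TH),np.sin(TH),0]); AL=np.array([-np.sin(TH),np.cos(TH),0])
def fr(f): return np.array([-f@UP,-f@AL,f[2]]).round(1) # push inwards, along +y, downwards reaction
E
python3 - <<'E'
from h import *
claw.move_gripper(0,40)
a=tgt(-.025-.012,.003,[(-.0155,0,.0185)])
bot.reach(a+[0,0,.15],QT); bot.servo_line(a,QT,.12)
bot.dwell(.2); w0=bot.read_wrist_force(); print('w0',w0)
for d in [.006,.010,.014,.018,.022,.026,.030]+list(np.arange(.032,.046,.001)):
    bot.servo_line(a+UP*d,QT,.03); f=fr(bot.read_wrist_force()-w0); print(round(d,3),f,((bot.read_position()-a)@UP).round(4))
    if f[0]>9: break
    if f[0]>6 and d<.03: print("early") ; 
bot.servo_line(a+UP*(d-.02)+[0,0,.005],QT,.1); bot.servo_line(a+UP*(d-.03)+[0,0,.1],QT,.15)
bot.reach(tgt(-.08,.02,[(0,0,.25)]),down(TH))
w=optics.read_camera("wrist"); save(w,"q1",(200,60,456,252),3)
for nm in ("strip","strip_lip"):
    for d in seg(w,nm)[:2]: print(d[:2],fit([(w,d[2])],[*tgt(0,.003)[:2],TH],.14,0))
print(tgt(0,0),TH,bot.read_time_s())
E
```

```text
w0 [ 0.27538132 -0.76245869 -0.17042929]
0.006 [-0.6 -0.1 -0.2] 0.0063
0.01 [ 1.5 -1.1  0.1] 0.0102
0.014 [ 0.4 -0.8  0. ] 0.0143
0.018 [0.  0.1 0.7] 0.0183
0.022 [ 0.9 -0.4  0.1] 0.0224
0.026 [ 0.1 -0.6 -0.3] 0.0264
0.03 [ 0.2 -1.7  0.2] 0.0304
0.032 [-0.8 -0.8  1.1] 0.0322
0.033 [ 0.7 -0.2  0.8] 0.033
0.034 [ 2.1 -1.3  0.2] 0.034
0.035 [ 0.9 -0.1  0.1] 0.0351
0.036 [ 0.7 -1.   0.7] 0.0361
0.037 [ 1.6 -0.6  0.3] 0.0371
0.038 [ 0.8 -1.3  0.9] 0.0381
0.039 [ 1.5 -0.7  0.5] 0.0391
0.04 [ 3.6 -0.6  3.3] 0.0397
0.041 [ 7.9 -0.4  7.1] 0.0399
0.042 [12.2  0.8 12.6] 0.0399
(0.66, [324.9, 177.6]) (array([ 0.62157655, -0.11496509, -0.02641538]), np.float64(0.02107638120651245))
(0.77, [320.6, 174.3]) (array([ 0.62151475, -0.1149421 , -0.02607521]), np.float64(0.02717125415802002))
[ 0.6214958 -0.1174603  0.       ] -0.0284 27.9417
```

View pics/q1.png

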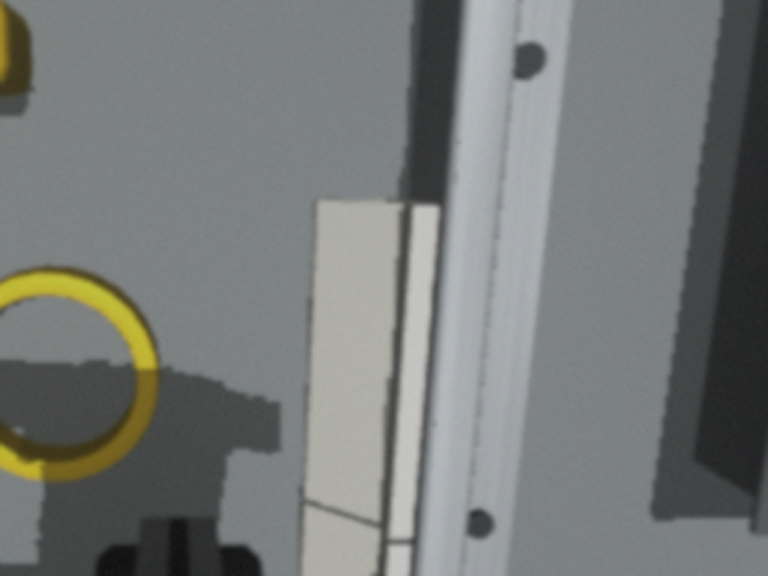

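Strip is flush on the upstand with a visible gap of about 2.5 mm at the run. Now pushing the far end along to butt it.

```bash
python3 - <<'E'
from h import *
a=tgt(0,.0025,[(.0,.07+.028,.012)])
bot.reach(a+[0,0,.12],QT); bot.servo_line(a,QT,.1)
bot.dwell(.2); w0=bot.read_wrist_force(); print('w0',w0)
for d in [.005,.008]+list(np.arange(.010,.026,.001)):
    bot.servo_line(a-AL*d,QT,.02); bot.dwell(.05); f=fr(bot.read_wrist_force()-w0); print(round(d,3),f,((a-bot.read_position())@AL).round(4))
    if f[1]<-6: break
bot.servo_line(a+AL*.01,QT,.1); bot.servo_line(a+AL*.01+[0,0,.1],QT,.15)
bot.reach(tgt(-.08,.02,[(0,0,.25)]),down(TH))
w=optics.read_camera("wrist"); save(w,"b1",(200,60,456,252),3)
for nm in ("strip","strip_lip"):
    for d in seg(w,nm)[:2]: print(d[:2],fit([(w,d[2])],[*tgt(0,.0)[:2],TH],.14,0))
print(tgt(0,0),TH,bot.read_time_s())
E
```

```text
w0 [ 0.04663646 -0.72182679 -0.69369195]
0.005 [ 0.3 -1.9 -0.3] 0.0051
0.008 [-0.1 -0.4  0.1] 0.0081
0.01 [-0.3 -0.1  0.5] 0.01
0.011 [-0.6 -0.5  1.1] 0.011
0.012 [-0.5 -0.8  0.9] 0.012
0.013 [-0.   0.   1.4] 0.013
0.014 [-0.2 -0.6  1.1] 0.014
0.015 [ 0.5 -0.7  0.5] 0.015
0.016 [-0.2 -1.1 -0.4] 0.016
0.017 [-0.5 -0.9  1.2] 0.0171
0.018 [ 0.6 -6.1  1.4] 0.0174
(0.59, [323.2, 178.3]) (array([ 0.62155449, -0.11780019, -0.02564805]), np.float64(0.023209691047668457))
(0.98, [323.3, 177.3]) (array([ 0.62160219, -0.11798268, -0.02409395]), np.float64(0.023405849933624268))
(0.33, [179.3, 262.1]) (array([ 0.6214958, -0.1174603, -0.0284   ]), np.float64(1.0))
[ 0.6214958 -0.1174603  0.       ] -0.0284 37.45
```

View pics/b1.png

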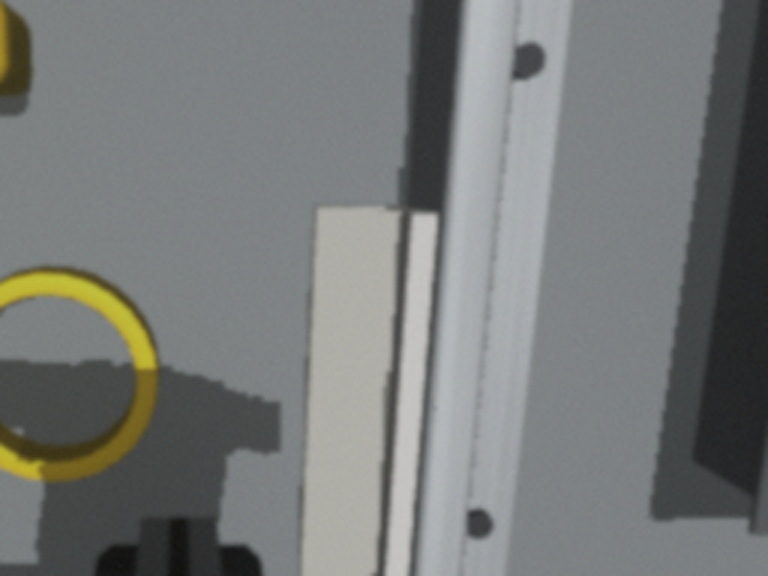

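Gap closed: the strip is butted to the run and flush on the upstand. Now the final diagonal push, held with force feedback.

```bash
python3 - <<'E'
from h import *
Z=np.array([0,0,1.]); dr=UP*12-Z*7; dr/=np.linalg.norm(dr)
c=tgt(0,0,[(-.0128,0,.0185)]); a=c-dr*.012
bot.reach(a+[0,0,.12]-UP*.02,QT); bot.servo_line(a,QT,.12)
bot.dwell(.2); w0=np.mean([bot.read_wrist_force() for _ in range(5)],0); print('w0',w0)
p=c-dr*.002; bot.servo_line(p,QT,.04)
for k in range(25):
    f=np.zeros(3)
    for _ in range(3): bot.dwell(.03); f+=fr(bot.read_wrist_force()-w0)/3
    e=np.array([12.5,7.])-f[[0,2]]
    print(k,f.round(1),((bot.read_position()-c)@UP*1e3).round(2),((bot.read_position()-c)[2]*1e3).round(2))
    if k>4 and abs(e).max()<1.2: break
    s=np.clip(e/4000*.5,-.0008,.0008); p=p+UP*s[0]-Z*s[1]; bot.servo_line(p,QT,.03)
bot.dwell(.5)
for _ in range(4): print(fr(bot.read_wrist_force()-w0)); bot.dwell(.1)
t=optics.read_camera("top")
m=[d for d in seg(t,"strip")[:3]]
for d in m: print(d[:2],fit([(t,d[2])],[*tgt(0,0)[:2],TH],.14,0))
w=optics.read_camera("wrist");save(w,"f1",None,1.3); save(t,"f2",(260,130,400,220),5)
print(bot.read_time_s())
E
```

```text
w0 [0.50560049 0.03721771 0.29206896]
0 [ 0.4 -0.1  0. ] -1.83 0.87
1 [-0.2 -0.  -0.2] -0.93 0.22
2 [ 3.5 -0.1  4.3] -0.31 -0.47
3 [ 9.7  0.6 12.1] -0.14 -0.66
4 [7.6 1.1 7.7] -0.18 -0.54
5 [10.7  2.   9.2] -0.12 -0.55
6 [9.4 2.  7.7] -0.11 -0.53
7 [11.6  2.9  9.2] -0.06 -0.53
8 [10.6  2.8  6.4] -0.09 -0.47
9 [11.7  2.7  8.6] -0.06 -0.52
10 [11.6  4.2  6.9] -0.07 -0.48
[11.4  2.7  6.1]
[12.1  3.5  6.2]
[10.8  2.7  6.9]
[11.4  3.5  7.4]
(0.65, [269.5, 174.1]) (array([ 0.622081  , -0.11609602, -0.0346318 ]), np.float64(0.8539495468139648))
(0.19, [348.8, 180.5]) (array([ 0.61432191, -0.31434985, -0.03263006]), np.float64(0.1910880208015442))
45.15
```

View pics/f1.png

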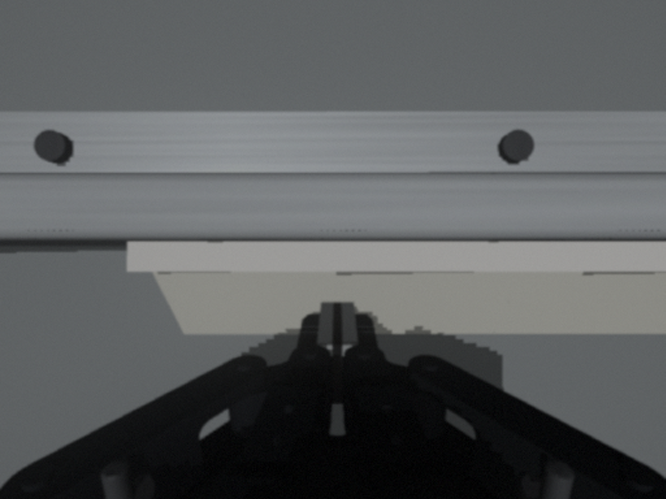

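Fingertips sit mid-slope with the back flush, and no seam shows where the strip ends near (547,290). I'll trim out the 3 N sideways drag that pulls away from the run, then hand in.

```bash
python3 - <<'E'
from h import *
Z=np.array([0,0,1.]); w0=np.array([.506,.037,.292])
def F(n=6):
    f=np.zeros(3)
    for _ in range(n): bot.dwell(.03); f+=fr(bot.read_wrist_force()-w0)/n
    return f
# servo about the commanded pose: position reading + present force / stiffness
f=F(); x=bot.read_position(); p=x+(UP*f[0]+AL*f[1]-Z*f[2])/4000
for k in range(12):
    f=F(4); e=np.array([12.,-1.,7.])-f; print(k,f.round(1))
    if k>1 and (abs(e)<[1.5,1.2,1.2]).all(): break
    s=np.clip(e/4000*.5,-.0003,.0003); p=p+UP*s[0]+AL*s[1]-Z*s[2]; bot.servo_line(p,QT,.02)
bot.dwell(.4); f=F(8); print('final',f.round(1))
w=optics.read_camera("wrist");save(w,"f3",(300,150,512,300),3.5)
print(bot.read_time_s())
E
```

```text
0 [11.3  2.9  6.4]
1 [26.8  6.5 37.2]
2 [23.2  4.2 32.2]
3 [19.5  1.8 27.2]
4 [15.6 -0.  22.2]
5 [13.  -0.6 17.4]
6 [10.9 -1.4 13.6]
7 [10.1 -0.9 11.1]
8 [10.3 -0.3  9. ]
9 [ 9.6 -0.5  7.7]
10 [10.1 -0.6  8.3]
11 [10.6 -0.8  8. ]
final [10.7 -0.3  7.7]
50.4583
```

View pics/f3.png

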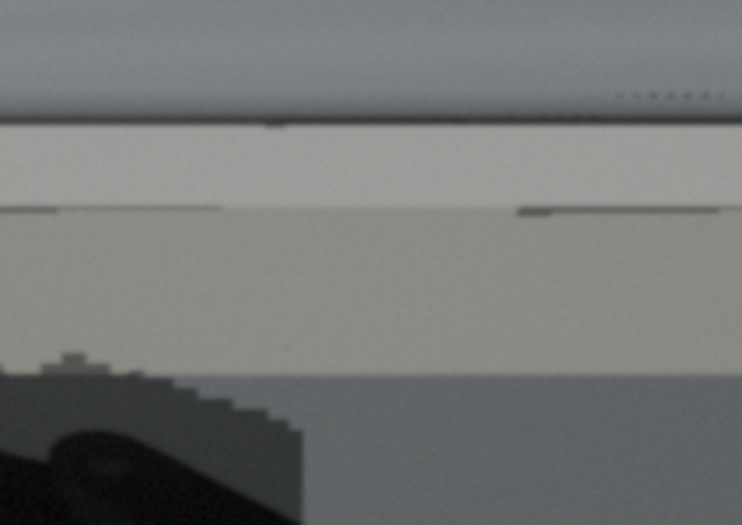

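Seam invisible, and the push is steady at about 10.7 N in and 7.7 N down, with almost no sideways force. That leaves at least 3 N on the upstand in the worst friction case.

```bash
python3 -c "
from h import *
print(fr(bot.read_wrist_force()-np.array([.506,.037,.292])));print(ticket.hand_in())"
```

```text
[12.1 -0.7  8.7]
the job is handed in; nothing more can be done
None
```

The white strip is fitted flush to the upstand and butted to the run, and the job is handed in at about 50 s with the push still held (about 11 N in, 8 N down); while I trimmed the push it briefly rose to about 27 N in and 37 N down at the fingertips.

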